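Sweep the loose caps off the capping board into the collecting box

ROBOT

A 6-joint arm with a two-finger parallel gripper is mounted at the origin on the work surface. World frame = base frame: x ahead of the robot, y to its left, z up, the work surface at z = 0. Lengths are in mm, angles in degrees, forces in N, time in s.
With the tool pointing down it reaches from about 300 to 850 mm from the base axis. Payload 4.2 kg.
Tool frame: the origin (TCP) lies at the very end of the fingers, on their centre line; the grasp point (between the pads) lies 19 mm behind it; z points along the fingers, y is the line along which they close (so a half turn about z gives the same grasp; the last joint's range is limited). The gripper opens to 91 mm and grips with 3 to 60 N. Pads are 32 mm wide; open, the fingers measure 118 mm over their backs; the gripper's body (76 mm by 178 mm) begins 60 mm behind the grasp point.
Start: joints at [-1.146, 18.312, 89.639, -0, 72.044, -1.146], TCP at [575.016, 0, 213.976] pointing down, gripper open.
Joint ranges: [-177.97, 177.97], [-48.28, 115.42], [12.27, 149.76], [-77.06, 257.06], [2.81, 150.46], [-146.56, 146.56]. Speed limits (degrees/s): [147.25, 147.25, 180, 180, 180, 180].

INTERFACE

Orientations are given as [roll, pitch, yaw] about the fixed x, y, z axes, in that order (R = Rz(yaw) Ry(pitch) Rx(roll)).
In Python, from workcell import * gives the robot as it stands.
- The arm moves only by the tool move_arm, never from a script. Its argument "motion" is a list of rows, each a list of 3 entries, a list of its own where there are three numbers: the finger opening in mm, from 0 to 91.2, then the shift along the world's x, y, z in units of 25 mm (1.0 is 25 mm), then the turn, a rotation vector about the world's x, y, z in units of 4 degrees (1.0 is 4 degrees). In form: [[grip, [x, y, z], [ax, ay, az]], ...]. A call has 1 to 20 rows; each row shifts and turns the commanded pose from where the row before left it; what a row does not reach is not made up. A row lasts 1/12 s, in which the tool goes at most 41.7 mm and 7.16 degrees, less where a joint would pass 70% of its speed; a pose out of reach is approached as far as the arm can. A call with a number of a shift or a turn outside -1 to 1 is refused whole. A call with a gripper value outside its range is refused whole. The fingers move at their own pace and stop on an object; "grip_force" is the grip in N (left out, the last holds). Time passes only in rows, so rows that do not move let the fingers close. It gives the time, the measured TCP pose, the force, the opening and the grip force at its end, in the units of the state.
- state(): the state, without advancing time (a new reading comes with each control period).
- grab_frame(name): name is "scene" or "side" or "wrist"; returns the picture (384x512x3 uint8, blue, green, red); there is no depth.
- camera_info(name): a dict with "fx", "fy", "cx", "cy" (pixels), "rvec" (rotation vector, rad) and "tvec" (3), from world to camera coordinates, as OpenCV has them. Camera axes: x right, y down, z forward; pixel columns grow to the right and rows downward; lengths in mm; the calibration is good to about 2 mm. A picture is of the moment at which its call begins: read the wrist's pose just before it. camera_info takes no time and is no camera call; for the wrist camera it gives the pose at the moment of the call.
- job_done(): hands the job in; it is judged then, once.
The state is a dict: "time_s": time; "qpos": joint angles; "qvel": joint speeds; "effort": joint torques, N m; "ee_pos": TCP position; "ee_rot": TCP orientation; "force": force on the tool from outside, world axes, zero at the start; "torque": the same for the moment, N m; "gripper_width": finger opening in mm; "gripper_force": force on a finger pad.
Only numpy, scipy, OpenCV 4.12 (cv2) and the standard library are available. Lean on these libraries where they do the work, as an engineer would, in place of code of your own. Each camera call takes 0.05 s, during which the arm holds its last target. There are 200 camera calls.

TASK

Clear the capping board: with the fingers, sweep the three loose blue caps across the board and off its open edge, so that all three drop into the wooden collecting box alongside. Only push them, do not pick them up, and leave the two small amber bottles on the board and everything else on the bench standing where they are.

Things in the scene. Friction and masses are not known exactly. Their poses are not given: they have to be found in the camera images.
- station: Fixed grey capping station on the bench, turned by its yaw; origin on the bench (z 0), own z up. Its flat aluminium board spans own x -140 to +140, own y -150 to +130 mm, top 60 mm above the bench. Rims 6 mm thick, 12 mm high stand on the board inside its -y, -x and +x sides; the +y edge is open and flush.
- board_edge (a point): middle of the board's open edge, on the board's top surface (60 mm above the bench); axes as the station's
- box_floor (a point): centre of the inner floor of the open-topped pale wooden collecting box fixed against the board's open edge; axes as the station's. Inside: station x -132 to +132, station y +130 to +228 mm, floor 6 mm above the bench; its other three walls are 8 mm thick, 75 mm high (15 mm above the board)
- vial_a: small amber glass bottle with black cap, diameter 23 mm, height about 50 mm, 30 g, standing loose on the board among the caps; origin at the centre of its underside
- vial_b: a second bottle just like vial_a, also standing loose on the board among the caps
- amber_jar: large loose amber bottle with blue cap, diameter 84 mm, height about 160 mm, standing on the bench to the left of the station; origin at the centre of its underside
- dropper: loose clear glass bottle with white cap, diameter 34 mm, height about 90 mm, on the bench to the left; origin at the centre of its underside
- beaker: loose empty glass beaker, diameter 72 mm, height 90 mm, on the bench to the right; origin at the centre of its underside
- cap_a_center (a point): centre of a loose blue screw cap, a disc 32 mm across, 18 mm high, about 12 g, lying flat on the board (this point 9 mm above it); it slides when pushed. Caps and vials start in five lanes along the station's y, 50 mm apart in its x, one thing in each, at varied y, so each lane is clear to the open edge
- cap_b_center (a point): centre of a loose blue screw cap, a disc 32 mm across, 18 mm high, about 12 g, lying flat on the board (this point 9 mm above it); it slides when pushed. Caps and vials start in five lanes along the station's y, 50 mm apart in its x, one thing in each, at varied y, so each lane is clear to the open edge
- cap_c_center (a point): centre of a loose blue screw cap, a disc 32 mm across, 18 mm high, about 12 g, lying flat on the board (this point 9 mm above it); it slides when pushed. Caps and vials start in five lanes along the station's y, 50 mm apart in its x, one thing in each, at varied y, so each lane is clear to the open edge
- cap_a: the same blue cap as cap_a_center; origin at the centre of the end it lies on
- cap_b: the same blue cap as cap_b_center; origin at the centre of the end it lies on
- cap_c: the same blue cap as cap_c_center; origin at the centre of the end it lies on

How it is judged (in metres and radians):
At the end, for the whole second after the job is handed in: The centres of all three blue caps lie inside the collecting box (within its inner walls and less than 50 mm above the bench, so below the board's top), at rest; the two vials, amber jar, dropper bottle and beaker are upright (within 0.2 rad) and within 15 mm of where they started (x of cap_a_center in the frame of station between -0.132 and 0.132 m and y of cap_a_center in the frame of station between 0.13 and 0.228 m and z of each of cap_a_center, cap_b_center, cap_c_center in the frame of station below 0.05 m and linear speed of each of cap_a, cap_b, cap_c below 0.02 m/s and x of cap_b_center in the frame of station between -0.132 and 0.132 m and y of cap_b_center in the frame of station between 0.13 and 0.228 m and x of cap_c_center in the frame of station between -0.132 and 0.132 m and y of cap_c_center in the frame of station between 0.13 and 0.228 m and distance of each of vial_a, vial_b, amber_jar, dropper, beaker from where it was at the start of the episode below 0.015 m and angle between each of vial_a, vial_b, amber_jar, dropper, beaker's own z axis and vertical below 0.2 rad); the robot touches nothing.
It fails at once if a cap is lifted: its centre more than 32 mm above the board's top (it lies at 9 mm) (height (world z) of any of cap_a_center, cap_b_center, cap_c_center above 0.092 m).
It fails at once if a small amber bottle, the jar, the dropper bottle or the beaker is tipped by more than 0.35 rad or shifted by more than 15 mm (distance of any of vial_a, vial_b, amber_jar, dropper, beaker from where it was at the start of the episode above 0.015 m or angle between any of vial_a, vial_b, amber_jar, dropper, beaker's own z axis and vertical above 0.35 rad).
It also fails if it takes over 58 s, if anything falls off the work surface, if the arm or the gripper's body presses on something with over 40 N, if the wrist force passes 120 N, or if a joint passes its speed limit or range.

## Working session

There is one attempt and no reset: what is moved stays moved. The work goes in short steps, Python scripts to look and compute and a tool call to move; the robot and the scene stay as the last step left them, time stands still between calls to the robot, and variables do not carry over. Pictures are saved under pics/ and viewed, at most 10 in all, crops included, and the job is handed in when it is done.

Besides the shell and the picture viewer there is one more tool, called after "Call:" by a JSON object that holds its "op" and its "data". move_arm: Moves the arm, as the interface text tells. Shifts and turns lie within -1 to 1; 1 stands for 25 mm of shift or 4 degrees of turn. Its arguments: {"type":"object","properties":{"motion":{"type":"array","items":{"type":"array"}},"grip_force":{"type":"number"}},"required":["motion"]}

```bash
mkdir -p pics; python3 - <<'E'
from workcell import *
import cv2,numpy as np
a=grab_frame("scene");b=grab_frame("side")
cv2.imwrite("pics/scene0.png",a);cv2.imwrite("pics/side0.png",b)
for n in("scene","side"):print(n,camera_info(n))
print(state()["time_s"])
E
```

```text
scene {'fx': 415.54687631805274, 'fy': 415.54687631805274, 'cx': 254.94083273774956, 'cy': 194.1856070802844, 'rvec': array([ 2.08500796,  0.92621241, -0.41843318]), 'tvec': array([-372.29376591, -199.9353642 , 1589.05186974])}
side {'fx': 378.463571027775, 'fy': 378.463571027775, 'cx': 255.11697827795538, 'cy': 194.88243176195414, 'rvec': array([ 0.62683479, -2.58280678,  1.28176298]), 'tvec': array([ 455.66465694,  220.23297428, 1277.12703124])}
0.1
```

View pics/scene0.png

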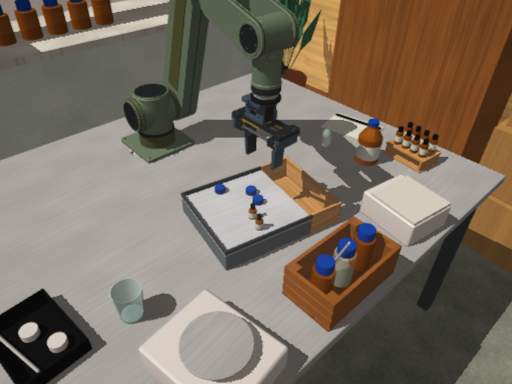

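View pics/side0.png

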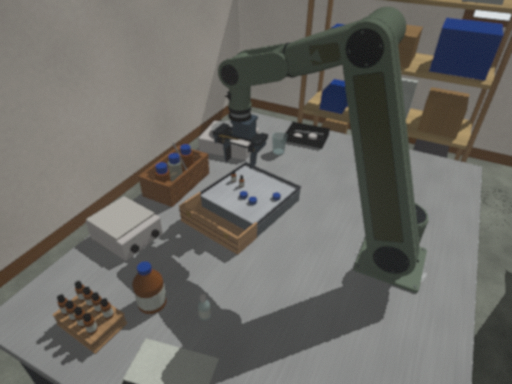

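```bash
python3 - <<'E'
import cv2,numpy as np
a=cv2.imread("pics/scene0.png")[145:275,170:350];b=cv2.imread("pics/side0.png")[155:255,170:310]
cv2.imwrite("pics/c1.png",cv2.resize(a,None,fx=4.4,fy=4.4,interpolation=cv2.INTER_CUBIC))
for n,(x0,x1,y0,y1) in {"scene":(200,275,175,215),"side":(230,290,180,210)}.items():
    i=cv2.imread(f"pics/{n}0.png");h=cv2.cvtColor(i,cv2.COLOR_BGR2HSV)
    m=cv2.inRange(h,(105,130,40),(130,255,255));k=np.zeros_like(m);k[y0:y1,x0:x1]=m[y0:y1,x0:x1]
    _,_,s,c=cv2.connectedComponentsWithStats(k);print(n,s[1:].tolist(),c[1:].round(1).tolist())
E
```

```text
scene [[215, 183, 10, 11, 83], [246, 186, 17, 19, 165]] [[219.5, 188.1], [254.1, 194.8]]
side [[241, 192, 6, 5, 20], [274, 194, 5, 4, 17], [250, 198, 6, 4, 21]] [[243.2, 193.8], [276.1, 195.2], [252.4, 199.4]]
```

View pics/c1.png

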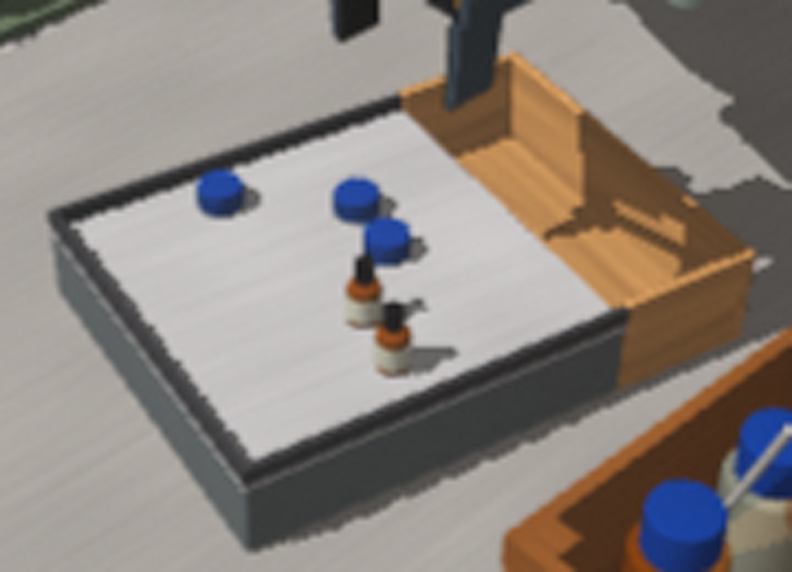

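```bash
cat >h.py <<'E'
import cv2,numpy as np
from workcell import *
from scipy.optimize import least_squares
def ray(n,uv,z,ci=None):
    c=ci or camera_info(n);R=cv2.Rodrigues(c["rvec"])[0];t=np.array(c["tvec"]).ravel()
    d=R.T@[(uv[0]-c["cx"])/c["fx"],(uv[1]-c["cy"])/c["fy"],1];o=-R.T@t
    return o+d*(z-o[2])/d[2]
E
python3 - <<'E'
from h import *
f=lambda p:(p[0]/4.4+170-.4,p[1]/4.4+145-.4)
S=np.array([[-140,-150],[140,-150],[140,130],[-140,130],[140,236],[-140,236]],float)
W=np.array([ray("scene",f(p),z)[:2] for p,z in [((50,215),72),((248,480),72),((628,312),72),((402,97),72),((752,253),75),((513,55),75)]])
g=lambda q:(S@np.array([[np.cos(q[2]),np.sin(q[2])],[-np.sin(q[2]),np.cos(q[2])]])+q[:2]-W).ravel()
r=least_squares(g,[500,0,0]);q=r.x;print(q[:2],np.degrees(q[2]),r.fun.reshape(-1,2).round(1).tolist())
R=np.array([[np.cos(q[2]),-np.sin(q[2])],[np.sin(q[2]),np.cos(q[2])]])
for nm,p,z in [("c1",(220,193),69),("c2",(357,200),69),("c3",(387,240),69),("v1",(363,321),62),("v2",(393,369),62)]:
    w=ray("scene",f(p),z)[:2];print(nm,w.round(1),(R.T@(w-q[:2])).round(1))
for uv in [(243.2,193.8),(276.1,195.2),(252.4,199.4)]:
    w=ray("side",uv,71)[:2];print("side",w.round(1),(R.T@(w-q[:2])).round(1))
E
```

```text
[562.77190365 -42.29722898] -10.787407083417555 [[-1.0, -2.7], [-1.2, -0.6], [2.6, 0.6], [-3.6, -1.9], [4.9, 1.1], [-1.8, 3.4]]
c1 [451.6 -57.2] [-106.4  -35.5]
c2 [519.5   8.6] [-52.   41.9]
c3 [564.8  -5.4] [-4.9 36.6]
v1 [608.4 -66.6] [ 49.3 -15.4]
v2 [653.6 -82.6] [ 96.8 -22.6]
side [567.9 -10.3] [-0.9 32.4]
side [453.7 -61.2] [-103.6  -39. ]
side [521.3   4. ] [-49.4  37.7]
```

Call:
{"op": "move_arm", "data": {"motion": [[0, [-0.64, -0.533, 0], [0, 0, -0.9]], [0, [-0.64, -0.533, 0], [0, 0, -0.9]], [0, [-0.64, -0.533, 0], [0, 0, -0.9]], [0, [-0.64, -0.533, 0], [0, 0, 0]], [0, [-0.64, -0.533, 0], [0, 0, 0]], [0, [-0.64, -0.533, 0], [0, 0, 0]], [0, [-0.64, -0.533, 0], [0, 0, 0]], [0, [-0.64, -0.533, 0], [0, 0, 0]], [0, [0, 0, -0.7], [0, 0, 0]], [0, [0, 0, -0.7], [0, 0, 0]], [0, [0, 0, -0.7], [0, 0, 0]], [0, [0, 0, -0.7], [0, 0, 0]], [0, [0, 0, -0.7], [0, 0, 0]], [0, [0, 0, -0.7], [0, 0, 0]], [0, [0, 0, -0.7], [0, 0, 0]], [0, [0, 0, -0.5], [0, 0, 0]], [0, [0, 0, 0], [0, 0, 0]], [0, [0, 0, 0], [0, 0, 0]]]}}

```text
time_s: 1.6
ee_pos: [446.5, -106.5, 78.5]
ee_rot: [-179.9, -0.0, 79.2]
force: [-0.8, -0.5, 0.1]
gripper_width: 0.3
gripper_force: 0.0
```

```bash
python3 - <<'E'
from h import *
s=state();print(s["ee_pos"],s["ee_rot"],s["gripper_width"],s["time_s"])
cv2.imwrite("pics/c2.png",cv2.resize(grab_frame("scene")[110:275,150:350],None,fx=3.6,fy=3.6,interpolation=cv2.INTER_CUBIC))
E
```

```text
[ 446.51957216 -106.47304756   78.51414831] [-1.79897861e+02 -8.04692320e-03  7.91992597e+01] 0.2701300716573169 1.6
```

View pics/c2.png

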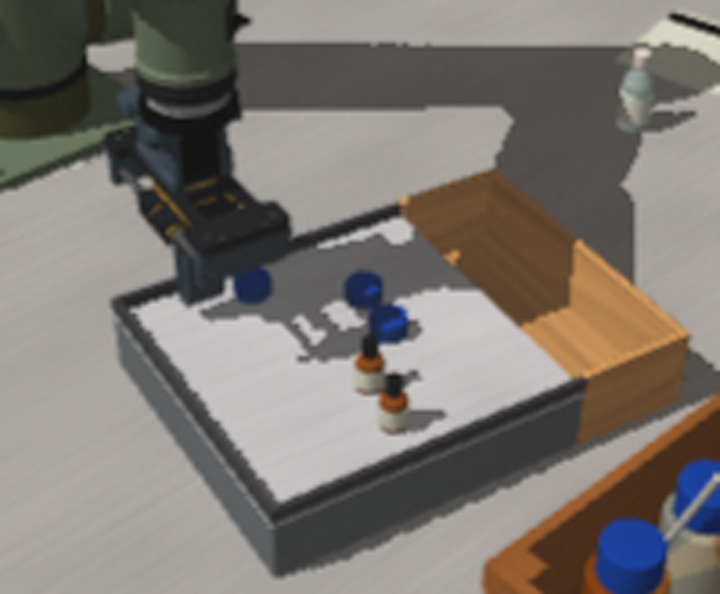

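Call:
{"op": "move_arm", "data": {"motion": [[12, [0, 0, -0.5], [0, 0, 0]], [12, [0, 0, 0], [0, 0, 0]], [12, [0, 0, 0], [0, 0, 0]], [12, [0.06, 0.314, 0], [0, 0, 0]], [12, [0.06, 0.314, 0], [0, 0, 0]], [12, [0.06, 0.314, 0], [0, 0, 0]], [12, [0.06, 0.314, 0], [0, 0, 0]], [12, [0.06, 0.314, 0], [0, 0, 0]], [12, [0.06, 0.314, 0], [0, 0, 0]], [12, [0.06, 0.314, 0], [0, 0, 0]], [12, [0.06, 0.314, 0], [0, 0, 0]], [12, [0.06, 0.314, 0], [0, 0, 0]], [12, [0.06, 0.314, 0], [0, 0, 0]], [12, [0.06, 0.314, 0], [0, 0, 0]], [12, [0.06, 0.314, 0], [0, 0, 0]]]}}

```text
time_s: 2.9
ee_pos: [465.1, -11.6, 66.5]
ee_rot: [180.0, 0.0, 79.2]
force: [0.8, -0.4, 0.6]
gripper_width: 12.0
gripper_force: 0.1
```

```bash
python3 - <<'E'
from h import *
cv2.imwrite("pics/c3.png",cv2.resize(grab_frame("scene")[110:275,150:350],None,fx=3.6,fy=3.6,interpolation=cv2.INTER_CUBIC))
E
```

```text
(no output)
```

View pics/c3.png

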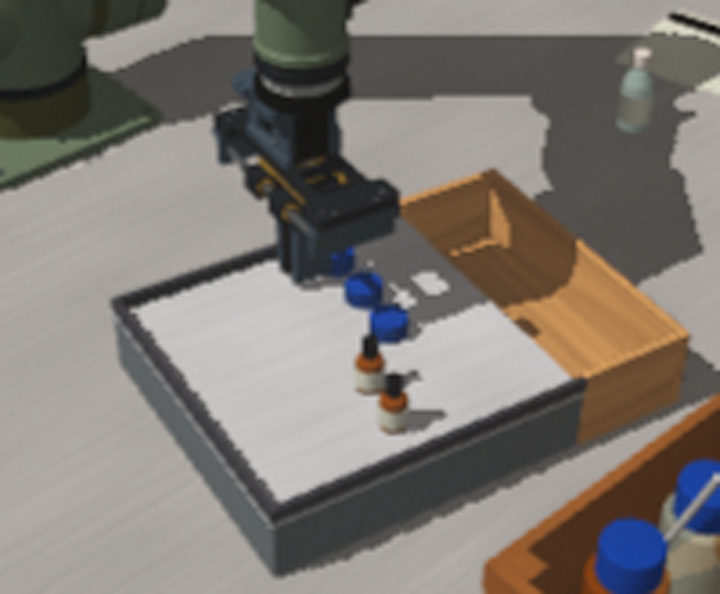

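Call:
{"op": "move_arm", "data": {"motion": [[12, [0.06, 0.314, 0], [0, 0, 0]], [12, [0.06, 0.314, 0], [0, 0, 0]], [12, [0.06, 0.314, 0], [0, 0, 0]], [12, [0.06, 0.314, 0], [0, 0, 0]], [12, [0.06, 0.314, 0], [0, 0, 0]], [12, [0.06, 0.314, 0], [0, 0, 0]], [12, [0.06, 0.314, 0], [0, 0, 0]], [12, [0.06, 0.314, 0], [0, 0, 0]], [12, [0.06, 0.314, 0], [0, 0, 0]], [12, [0.06, 0.314, 0], [0, 0, 0]], [12, [0.06, 0.314, 0], [0, 0, 0]], [12, [0.06, 0.314, 0], [0, 0, 0]], [12, [0.06, 0.314, 0], [0, 0, 0]], [12, [0.06, 0.314, 0], [0, 0, 0]], [12, [0.06, 0.314, 0], [0, 0, 0]], [12, [0, 0, 0], [0, 0, 0]], [12, [0, 0, 0], [0, 0, 0]], [12, [0, 0, 0.8], [0, 0, 0]], [12, [0, 0, 0.8], [0, 0, 0]], [12, [0, 0, 0], [0, 0, 0]]]}}

```text
time_s: 4.62
ee_pos: [489.8, 105.5, 109.6]
ee_rot: [179.6, -0.1, 79.2]
force: [1.1, 0.4, 0.5]
gripper_width: 11.7
gripper_force: 0.0
```

```bash
python3 - <<'E'
from h import *
cv2.imwrite("pics/c4.png",cv2.resize(grab_frame("scene")[110:275,150:350],None,fx=3.6,fy=3.6,interpolation=cv2.INTER_CUBIC))
E
```

```text
(no output)
```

View pics/c4.png

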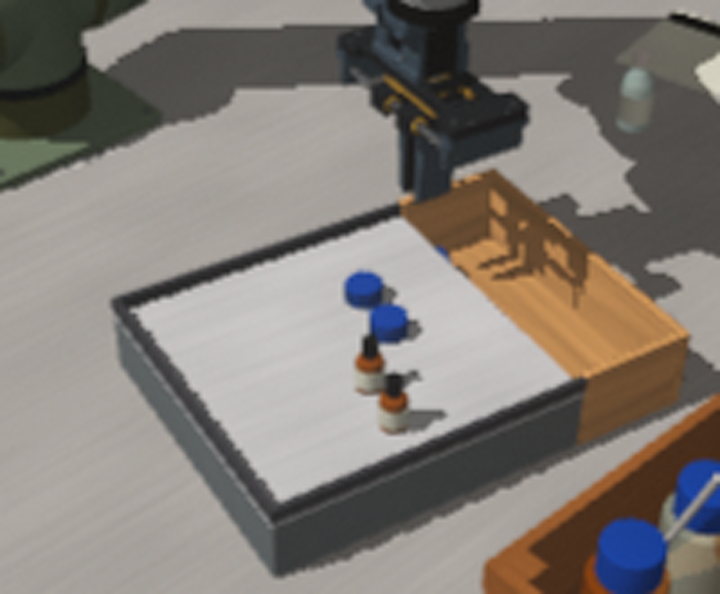

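Call:
{"op": "move_arm", "data": {"motion": [[12, [0.123, -0.72, 0], [0, 0, 0]], [12, [0.123, -0.72, 0], [0, 0, 0]], [12, [0.123, -0.72, 0], [0, 0, 0]], [12, [0.123, -0.72, 0], [0, 0, 0]], [12, [0.123, -0.72, 0], [0, 0, 0]], [12, [0.123, -0.72, 0], [0, 0, 0]], [12, [0.123, -0.72, 0], [0, 0, 0]], [12, [0.123, -0.72, 0], [0, 0, 0]], [12, [0, 0, 0], [0, 0, 0]], [12, [0, 0, 0], [0, 0, 0]], [12, [0, 0, -0.8], [0, 0, 0]], [12, [0, 0, -0.8], [0, 0, 0]], [12, [0, 0, 0], [0, 0, 0]], [12, [0, 0, 0], [0, 0, 0]]]}}

```text
time_s: 5.83
ee_pos: [510.9, -37.8, 65.6]
ee_rot: [-179.8, 0.0, 79.2]
force: [0.5, 0.3, -0.4]
gripper_width: 12.3
gripper_force: 0.0
```

Call:
{"op": "move_arm", "data": {"motion": [[12, [0.06, 0.314, 0], [0, 0, 0]], [12, [0.06, 0.314, 0], [0, 0, 0]], [12, [0.06, 0.314, 0], [0, 0, 0]], [12, [0.06, 0.314, 0], [0, 0, 0]], [12, [0.06, 0.314, 0], [0, 0, 0]], [12, [0.06, 0.314, 0], [0, 0, 0]], [12, [0.06, 0.314, 0], [0, 0, 0]], [12, [0.06, 0.314, 0], [0, 0, 0]], [12, [0.06, 0.314, 0], [0, 0, 0]], [12, [0.06, 0.314, 0], [0, 0, 0]], [12, [0.06, 0.314, 0], [0, 0, 0]], [12, [0.06, 0.314, 0], [0, 0, 0]], [12, [0.06, 0.314, 0], [0, 0, 0]], [12, [0.06, 0.314, 0], [0, 0, 0]], [12, [0.06, 0.314, 0], [0, 0, 0]], [12, [0.06, 0.314, 0], [0, 0, 0]], [12, [0.06, 0.314, 0], [0, 0, 0]], [12, [0, 0, 0], [0, 0, 0]], [12, [0, 0, 0.8], [0, 0, 0]], [12, [0, 0, 0.8], [0, 0, 0]]]}}

```text
time_s: 7.5
ee_pos: [536.5, 94.7, 105.8]
ee_rot: [-179.8, 0.1, 79.2]
force: [0.9, -0.5, 0.0]
gripper_width: 11.9
gripper_force: 0.0
```

```bash
python3 - <<'E'
from h import *
cv2.imwrite("pics/c5.png",cv2.resize(grab_frame("scene")[110:275,150:350],None,fx=3.6,fy=3.6,interpolation=cv2.INTER_CUBIC))
E
```

```text
(no output)
```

View pics/c5.png

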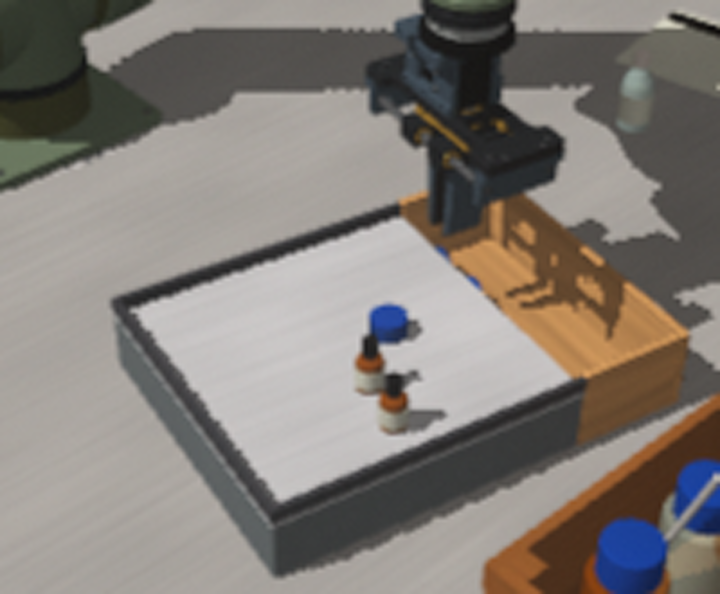

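Call:
{"op": "move_arm", "data": {"motion": [[12, [0.108, -0.728, 0], [0, 0, 0]], [12, [0.108, -0.728, 0], [0, 0, 0]], [12, [0.108, -0.728, 0], [0, 0, 0]], [12, [0.108, -0.728, 0], [0, 0, 0]], [12, [0.108, -0.728, 0], [0, 0, 0]], [12, [0.108, -0.728, 0], [0, 0, 0]], [12, [0.108, -0.728, 0], [0, 0, 0]], [12, [0.108, -0.728, 0], [0, 0, 0]], [12, [0, 0, 0], [0, 0, 0]], [12, [0, 0, 0], [0, 0, 0]], [12, [0, 0, -0.8], [0, 0, 0]], [12, [0, 0, -0.8], [0, 0, 0]], [12, [0, 0, 0], [0, 0, 0]], [12, [0, 0, 0], [0, 0, 0]]]}}

```text
time_s: 8.72
ee_pos: [558.3, -49.8, 65.8]
ee_rot: [-179.8, -0.0, 79.2]
force: [-0.6, 0.2, 0.1]
gripper_width: 11.9
gripper_force: 0.0
```

Call:
{"op": "move_arm", "data": {"motion": [[12, [0.06, 0.314, 0], [0, 0, 0]], [12, [0.06, 0.314, 0], [0, 0, 0]], [12, [0.06, 0.314, 0], [0, 0, 0]], [12, [0.06, 0.314, 0], [0, 0, 0]], [12, [0.06, 0.314, 0], [0, 0, 0]], [12, [0.06, 0.314, 0], [0, 0, 0]], [12, [0.06, 0.314, 0], [0, 0, 0]], [12, [0.06, 0.314, 0], [0, 0, 0]], [12, [0.06, 0.314, 0], [0, 0, 0]], [12, [0.06, 0.314, 0], [0, 0, 0]], [12, [0.06, 0.314, 0], [0, 0, 0]], [12, [0.06, 0.314, 0], [0, 0, 0]], [12, [0.06, 0.314, 0], [0, 0, 0]], [12, [0.06, 0.314, 0], [0, 0, 0]], [12, [0.06, 0.314, 0], [0, 0, 0]], [12, [0.06, 0.314, 0], [0, 0, 0]], [12, [0.06, 0.314, 0], [0, 0, 0]], [12, [0, 0, 0], [0, 0, 0]], [12, [0, 0, 0.8], [0, 0, 0]], [12, [0, 0, 0.8], [0, 0, 0]]]}}

```text
time_s: 10.38
ee_pos: [583.5, 82.6, 105.6]
ee_rot: [-179.8, 0.1, 79.2]
force: [-0.1, 0.1, 0.6]
gripper_width: 11.8
gripper_force: 0.0
```

Call:
{"op": "move_arm", "data": {"motion": [[12, [0, -0.6, 0.8], [0, 0, 0]], [12, [0, -0.6, 0.8], [0, 0, 0]], [12, [0, -0.6, 0.8], [0, 0, 0]], [12, [0, -0.6, 0.8], [0, 0, 0]], [12, [0, 0, 0], [0, 0, 0]], [12, [0, 0, 0], [0, 0, 0]], [12, [0, 0, 0], [0, 0, 0]]]}}

```text
time_s: 10.97
ee_pos: [584.0, 22.9, 185.6]
ee_rot: [-179.9, -0.0, 79.2]
force: [0.2, -0.5, -0.1]
gripper_width: 12.0
gripper_force: 0.0
```

```bash
python3 - <<'E'
from h import *
a=cv2.resize(grab_frame("scene")[120:275,150:350],None,fx=2.4,fy=2.4,interpolation=cv2.INTER_CUBIC)
w=cv2.resize(grab_frame("wrist"),(300,225));w=cv2.copyMakeBorder(w,0,372-225,0,0,0)
cv2.imwrite("pics/c6.png",np.hstack([a,w]))
E
```

```text
(no output)
```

View pics/c6.png

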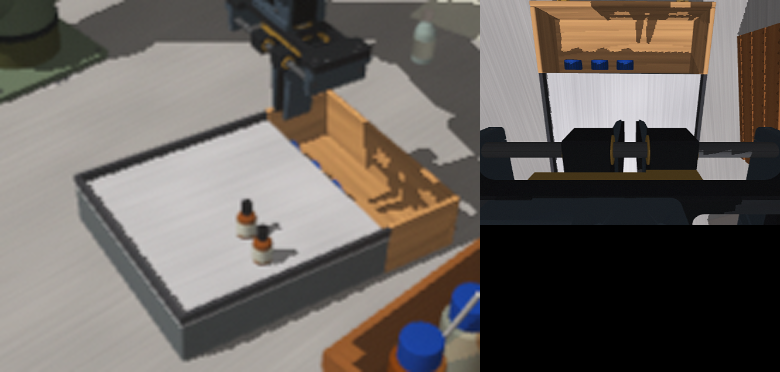

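The wrist view shows all three caps in the box at about (573,64), (599,64) and (625,64). The scene view shows both vials still standing.

```bash
python3 -c "
from workcell import *
print(job_done())"
```

```text
the job is handed in; nothing more can be done
None
```

All three blue caps were swept off the open edge into the collecting box, the final pictures show both vials still standing where they were, and the job was handed in at about 11 s; no verdict came back.

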